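Lock off the dust collector and tip out its bin

ROBOT

A 6-joint arm with a two-finger parallel gripper is mounted at the origin on a cart in front of the work surface, level with it; the furniture and walls round the work are solid. World frame = base frame: x ahead of the robot, y to its left, z up, the work surface at z = 0. Lengths are in m, angles in rad, forces in N, time in s.
With the tool pointing down it reaches from about 0.35 to 0.975 m from the base axis. Payload 4.9 kg.
Tool frame: the origin (TCP) lies at the very end of the fingers, on their centre line; the grasp point (between the pads) lies 19 mm behind it (pinch_z is the distance from the TCP to the grasp point, in m); z points along the fingers, y is the line along which they close (so a half turn about z gives the same grasp; the last joint's range is limited). The gripper opens to 85 mm and grips with 20 to 120 N. Pads are 22 mm wide; open, the fingers measure 114 mm over their backs; the gripper's body (76 mm by 85 mm) begins 54 mm behind the grasp point. The pads swing forward as they close: fully open they stand 13 mm farther back than shut.
Start: joints at [-1.331, 0.053, 1.613, -0, 1.476, -0.119], TCP at [0.219, -0.585, 0.231] pointing down, gripper open.
Joint ranges: [-3.01, 3.01], [-1.01, 2.22], [0.06, 2.58], [-1.02, 4.17], [0.09, 2.62], [-3.14, 3.14]. Speed limits (rad/s): [2.57, 2.57, 3.14, 3.14, 3.14, 3.14].

INTERFACE

Orientations are given as a unit quaternion [w, x, y, z].
In Python, from plant import * gives the robot as it stands. The module is installed in compiled form; this text tells all that it offers.
- The arm moves only by the tool play_rows, never from a script. Its arguments are lists of equal length, an entry for each row: "linear": the shift along the world's x, y, z in m, a list of three; "turn": the turn about the world's z in degrees. A call has 1 to 8 rows; each row shifts and turns the commanded pose from where the row before left it; what a row does not reach is not made up. A row lasts 1/8 s, in which the tool goes at most 62.5 mm and 10.7 degrees, less where a joint would pass 70% of its speed; a pose out of reach is approached as far as the arm can. A call is refused whole if a number of a shift passes 0.0625 or a number of a turn 10.7, either way. A call with a gripper value outside its range is refused whole. "hand" is the finger opening in m, from 0 to 0.0854, set as the call begins (left out, the last holds). The fingers move at their own pace and stop on an object; the grip force is fixed at half the most. Time passes only in rows, so rows that do not move let the fingers close. It gives the time, the measured TCP pose, the force, the opening and the grip force at its end, in the units of the state.
- state(): the state, without advancing time (a new reading comes with each control period).
- grab_frame(name): name is "scene" or "top" or "wrist"; returns the picture (480x640x3 uint8, red, green, blue); there is no depth.
- camera_info(name): a dict with "camera_matrix" (3x3 intrinsics, pixels), "origin" and "attitude" of the camera in the world; the wrist camera has in their place "mount" (4x4, takes a point from camera to tool coordinates, whose origin is the TCP and whose axes are the flange's). Camera axes: x right, y down, z forward; pixel columns grow to the right and rows downward; lengths in m; the calibration is good to about 2 mm. The wrist camera is an equidistant fisheye: a pixel r from the principal point sees the ray r / f radians off the axis. A picture is of the moment at which its call begins: read the wrist's pose just before it. camera_info takes no time and is no camera call.
- job_done(): hands the job in; it is judged then, once.
Trained networks look in the newest picture that a camera, given by its name, has taken for a name from the list of things; names that differ only in an ending like _2 or _b are one class to them, and where a whole thing is asked for, a point or a joint stands for the part that bears it (a point fixed in the world has none). Each returns a list of dicts, best first, with "p" (0 to 1); they miss things now and then, are a little off and sometimes report something else, mostly with a low value. They report only what shows in the picture. A call takes as long as a camera call.
- trace(camera, thing): "region" (480x640 bool, what is visible of it) and "location" ([column, row] in pixels, amid what is visible of it).
The state is a dict: "time": time; "joint_pos": joint angles; "joint_vel": joint speeds; "joint_efforts": joint torques, N m; "tool_pos": TCP position; "tool_rot": TCP orientation; "contact_force": force on the tool from outside, world axes, zero at the start; "ft_torque": the same for the moment, N m; "gripper_width": opening from 0.0 (shut) to 1.0 (fully open); "grasp_force": force on a finger pad.
Only numpy, scipy, OpenCV 4.12 (cv2) and the standard library are available. Lean on these libraries where they do the work, as an engineer would, in place of code of your own. Each camera call takes 0.05 s, during which the arm holds its last target. There are 200 camera calls.

TASK

The bench dust collector's bin needs emptying, so make the machine safe first: push the red isolator handle round from on to off until it clicks and stays there, without forcing it on its stop, and let go of it. Then swing the lockout hasp all the way out into the path of the handle, and last tip the grey bin forward until it is fully open. Leave the other things on the bench where they are.

Things in the scene. Friction and masses are not known exactly. Their poses are not given: they have to be found in the camera images.
- collector: White dust collector fixed to the bench, 150 (x) by 295 (y) by 110 mm high. Origin: centre of its underside; -x is its front, towards the robot. Right part (y -145 to +43 mm): a deck 60 mm high that carries the isolator. Left part (y +43 to +150 mm): a bay 110 mm high, open at top and front, that holds the bin.
- isolator: Rotary isolator fixed on the deck, yawed differently from the collector. Black plate 104x110x6 mm, yellow collar of radius 34 mm up to 13 mm high. Origin: on the handle's vertical turning axis, at the plate's underside; +x points to ON, +y roughly to OFF. Nothing on it may be pressed with 40 N or more.
- handle (a joint): Turn of the red handle, rad: 0 = ON, grows anticlockwise seen from above. A spring returns it to ON if let go early (2 to 3 N at the lever). Before OFF a click must be pushed through (peak 8 to 15 N); past it the handle stays. Its rest at OFF differs each time, 1.38 to 1.76; about 0.06 rad further is a rubbery stop (some 7 N per mm), to be felt, not forced. Off: above 1.2 and let go.
- handle_grip (a point): Point on the red lever 55 mm from the turning axis, half-way up (34 mm over the deck). The lever is a bar 14 mm wide that reaches 68 mm out from the axis and stands from 18 to 50 mm over the deck; hub 36 mm across.
- hasp (a joint): Swing of the steel lockout hasp about its vertical pivot, rad: 0 = tucked away (arm along the isolator's +x), grows anticlockwise seen from above to its stop at 1.57 (arm along +y, across the lever's ON place). Stays where it is left; 1 to 2 N at the tab moves it. With the lever at ON it is blocked half-way.
- hasp_tab (a point): Centre of the yellow tab that stands up from the end of the hasp, 49 mm from the pivot: 14 mm along the arm, 5 mm thick, from 14 to 40 mm over the deck. Push it on its flat side. The arm under it is flat, 4 mm, its top 16 mm over the deck.
- hasp_pivot (a point): The hasp's pivot, 12 mm over the deck, isolator x +35, y -45 mm.
- bin (a joint): Tilt of the grey bin in rad about its pivot along its front lower edge: 0 = shut, growing as its top comes forward (to the collector's -x), stop at 0.6. It is open above 0.42 and stays where it is left (about 2 to 3 N at the lip to move).
- bin_lip (a point): Middle of the inner edge of the bin's front wall, at its top, 100 mm above the pivot. Bin open at the top, 86 mm wide and 72 mm deep inside (floor 95 mm below the lip); front wall 6 mm thick with a black bead on top. Free room behind the wall to reach in from above and pull it forward.
- bin_pivot (a point): Middle of the bin's pivot line, at the foot of its front wall; the axis runs along the collector's y.
- arch_model_3: dental arch model in pale stone on a grey-blue base, 59x62x31 mm; bystander, leave it where it is. Origin: centre of its underside.
- wax_tin_2: round screw tin with a pale pink lid, 54 mm across, 24 high; bystander, leave it where it is. Origin: centre of its underside.
- thickness_gauge: small wire thickness gauge lying flat, 43x96x7 mm; bystander, leave it where it is. Origin: centre of its underside.
- mixing_bowl: green rubber mixing bowl, 68 mm across, 36 high; bystander, leave it where it is. Origin: centre of its underside.
- bottle_4: white bottle with a green cap, 40 mm across, 90 high; bystander, leave it where it is. Origin: centre of its underside.
- die_crown: small yellow plaster die with its crown, 12x14x25 mm, standing; bystander, leave it where it is. Origin: centre of its underside.

How it is judged:
By the outcome, as a careful person would: the job done as asked, in the order asked, and still so for the second after the job is handed in, with the robot touching nothing.
It also fails if it takes over 72 s, if anything falls off the work surface, if the arm or the gripper's body presses on something with over 40 N, if the wrist force passes 120 N, or if a joint passes its speed limit or range.

## Working session

There is one attempt and no reset: what is moved stays moved. The work goes in short steps, Python scripts to look and compute and a tool call to move; the robot and the scene stay as the last step left them, time stands still between calls to the robot, and variables do not carry over. Pictures are saved under pics/ and viewed, at most 10 in all, crops included, and the job is handed in when it is done.

Besides the shell and the picture viewer there is one more tool, called after ">>>" as name(argument=value, ...) on one line, values as JSON. play_rows: Moves the arm, as the interface text tells. Its arguments: {"type":"object","properties":{"linear":{"type":"array","items":{"type":"array","items":{"type":"number"}}},"turn":{"type":"array","items":{"type":"number"}},"hand":{"type":"number"}},"required":["linear","turn"]}

```bash
mkdir -p pics; cat > h.py <<'E'
from plant import *
import numpy as np, cv2
from scipy.spatial.transform import Rotation as R
def cam(n):
    c=camera_info(n); A=np.array(c['attitude'],float)
    Rm=A if A.shape==(3,3) else R.from_quat(A,scalar_first=True).as_matrix()
    return np.array(c['camera_matrix']),np.array(c['origin']),Rm
def atz(n,uv,z):
    K,o,Rm=cam(n); d=Rm@np.linalg.solve(K,[uv[0],uv[1],1]); return o+d*(z-o[2])/d[2]
def proj(n,p):
    K,o,Rm=cam(n); q=K@(Rm.T@(np.array(p)-o)); return q[:2]/q[2]
E
python3 - <<'E'
from h import *
for n in('scene','top'):
    im=grab_frame(n); cv2.imwrite(f'pics/{n}0.png',im[:,:,::-1]); print(n,camera_info(n))
    for t in ['collector','isolator','handle','hasp','hasp_tab','bin','bin_lip','handle_grip','arch_model_3','wax_tin_2','thickness_gauge','mixing_bowl','bottle_4','die_crown']:
        r=trace(n,t)
        if r: print(t,r[0]['p'],np.round(r[0]['location']),np.round(atz(n,r[0]['location'],.09),3))
print(state())
E
```

```text
scene {'camera_matrix': array([[538.91726527,   0.        , 320.63752312],
       [  0.        , 538.91726527, 240.22199032],
       [  0.        ,   0.        ,   1.        ]]), 'origin': array([0.14682208, 0.56498242, 0.789419  ]), 'attitude': array([ 0.1209444 , -0.32902231,  0.87564572, -0.3322068 ])}
collector 0.95 [302. 247.] [0.563 0.129 0.09 ]
isolator 0.85 [356. 216.] [0.539 0.01  0.09 ]
handle 0.82 [354. 205.] [ 0.558 -0.009  0.09 ]
hasp 0.55 [347. 188.] [ 0.598 -0.036  0.09 ]
hasp_tab 0.51 [348. 189.] [ 0.593 -0.035  0.09 ]
bin 0.61 [304. 267.] [0.53  0.159 0.09 ]
bin_lip 0.68 [304. 267.] [0.53  0.161 0.09 ]
handle_grip 0.67 [354. 205.] [ 0.559 -0.009  0.09 ]
arch_model_3 0.84 [407. 195.] [ 0.5   -0.094  0.09 ]
wax_tin_2 0.83 [425. 223.] [ 0.435 -0.058  0.09 ]
thickness_gauge 0.84 [374. 278.] [0.429 0.1   0.09 ]
mixing_bowl 0.71 [250. 320.] [0.523 0.291 0.09 ]
bottle_4 0.95 [227. 282.] [0.602 0.265 0.09 ]
die_crown 0.64 [281. 342.] [0.461 0.287 0.09 ]
top {'camera_matrix': array([[519.85158024,   0.        , 321.94015802],
       [  0.        , 519.85158024, 247.09886858],
[... 873 characters left out ...]
joint_pos': array([-1.33101925e+00,  5.26843230e-02,  1.61292718e+00,  1.45703089e-06,
        1.47604967e+00, -1.19023501e-01]), 'joint_vel': array([ 0.00082988,  0.00059533, -0.00224373,  0.00152668, -0.00029124,
       -0.00050233]), 'joint_efforts': array([-1.65700199e-04, -3.93677616e+01, -3.70451224e+01, -1.58680696e-04,
        7.29484018e-04, -1.14783916e-05]), 'tool_pos': array([ 0.21944613, -0.58516091,  0.23129705]), 'tool_rot': array([-3.42406260e-05,  9.83950893e-01,  1.78439453e-01, -1.34328528e-06]), 'contact_force': array([0.78960822, 0.37949641, 0.01458692]), 'ft_torque': array([-0.00913582,  0.00709831,  0.02949587]), 'grasp_force': 0.0, 'gripper_width': 0.9968348697130647}
```

```bash
python3 - <<'E'
import cv2
a=cv2.imread('pics/top0.png')[170:350,230:490]; cv2.imwrite('pics/t1.png',cv2.resize(a,(780,540),interpolation=cv2.INTER_CUBIC))
a=cv2.imread('pics/scene0.png')[130:355,190:490]; cv2.imwrite('pics/s1.png',cv2.resize(a,(780,585),interpolation=cv2.INTER_CUBIC))
E
```

```text
(no output)
```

View pics/t1.png

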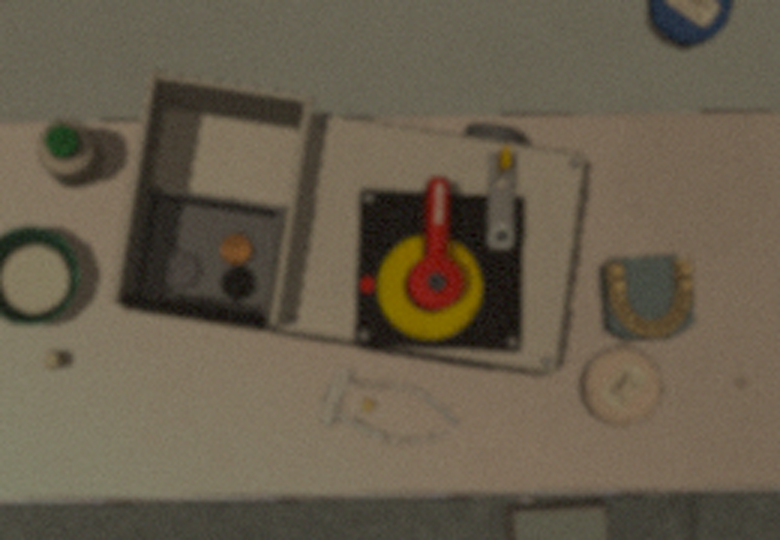

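View pics/s1.png

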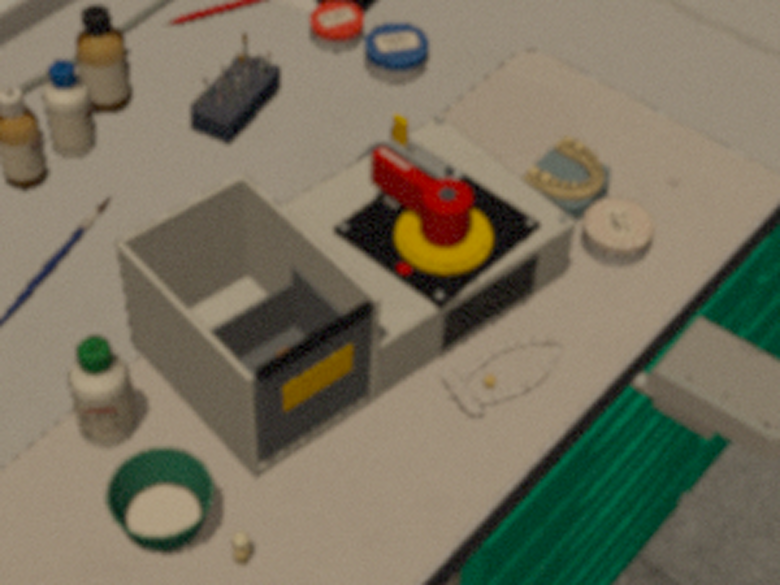

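```bash
python3 - <<'E'
from h import *
f=lambda x,y,z:np.round(atz('top',(230+x/3,170+y/3),z),4)
g=lambda x,y,z:np.round(atz('scene',(190+x/2.6,130+y/2.6),z),4)
print('hub',f(436,282,.112),g(447,190,.112)); print('tip',f(438,180,.11),g(376,152,.11))
print('plate',[f(*c,.066) for c in [(360,190),(523,197),(520,349),(358,343)]])
print('plate s',[g(*c,.066) for c in [(335,230),(538,222),(441,303)]])
print('pivot',f(502,236,.076)); print('tab',f(506,158,.1),g(401,122,.1))
print('lip',[f(*c,.105) for c in [(122,300),(270,325),(150,195),(285,207)]],[g(*c,.105) for c in [(260,375),(372,306)]])
print('coll corners z.06',[f(*c,.06) for c in [(588,160),(557,372),(270,327)]])
print('bay z.11',[f(*c,.11) for c in [(155,78),(310,100),(122,300)]])
# hsv masks blobs
for n,z in(('top',.1),('scene',.1)):
    im=grab_frame(n); h=cv2.cvtColor(im,cv2.COLOR_RGB2HSV)
    r=trace(n,'handle')[0]['region']; ys,xs=np.nonzero(r); b=cv2.minAreaRect(np.c_[xs,ys].astype(np.float32)); print(n,b,[np.round(atz(n,p,.11),3) for p in cv2.boxPoints(b)])
    print('axis reproj',proj(n,[.545,-.004,.112]))
print(camera_info('wrist'))
E
```

```text
hub [ 0.5361 -0.0023  0.112 ] [ 0.5383 -0.0041  0.112 ]
tip [ 0.6015 -0.0057  0.11  ] [ 0.6007 -0.0025  0.11  ]
plate [array([0.6021, 0.0414, 0.066 ]), array([ 0.5956, -0.0671,  0.066 ]), array([ 0.4946, -0.0615,  0.066 ]), array([0.5004, 0.0451, 0.066 ])]
plate s [array([0.5998, 0.0422, 0.066 ]), array([ 0.4957, -0.0603,  0.066 ]), array([0.5003, 0.0462, 0.066 ])]
pivot [ 0.5686 -0.0507  0.076 ]
tab [ 0.6166 -0.0512  0.1   ] [ 0.6142 -0.0475  0.1   ]
lip [array([0.5285, 0.1967, 0.105 ]), array([0.5111, 0.103 , 0.105 ]), array([0.5955, 0.1784, 0.105 ]), array([0.5863, 0.0922, 0.105 ])] [array([0.5287, 0.194 , 0.105 ]), array([0.513 , 0.1055, 0.105 ])]
coll corners z.06 [array([ 0.6208, -0.1128,  0.06  ]), array([ 0.4793, -0.0865,  0.06  ]), array([0.5122, 0.1028, 0.06  ])]
bay z.11 [array([0.6706, 0.1742, 0.11  ]), array([0.6546, 0.075 , 0.11  ]), array([0.5282, 0.1962, 0.11  ])]
top ((373.5, 251.5), (43.0, 17.0), 90.0) [array([0.602, 0.015, 0.11 ]), array([ 0.601, -0.017,  0.11 ]), array([ 0.519, -0.015,  0.11 ]), array([0.519, 0.018, 0.11 ])]
axis reproj [376.09837748 259.29339119]
scene ((352.2500305175781, 203.25001525878906), (47.37614822387695, 24.041629791259766), 45.0) [array([0.6 , 0.02, 0.11]), array([ 0.606, -0.036,  0.11 ]), array([ 0.506, -0.007,  0.11 ]), array([0.503, 0.045, 0.11 ])]
axis reproj [358.96958325 201.35381044]
{'camera_matrix': array([[371.64829954,   0.        , 321.00307112],
       [  0.        , 371.64829954, 236.91568187],
       [  0.        ,   0.        ,   1.        ]]), 'mount': array([[ 4.72150853e-04, -9.65646936e-01, -2.59857215e-01,
         6.43528902e-02],
       [ 9.99999842e-01,  5.35046999e-04, -1.71308370e-04,
         1.16479805e-03],
       [ 3.04459226e-04, -2.59857093e-01,  9.65647036e-01,
        -1.41899866e-01],
       [ 0.00000000e+00,  0.00000000e+00,  0.00000000e+00,
         1.00000000e+00]])}
```

>>> play_rows(linear=[[0.026,0.0392,0],[0.026,0.0392,0],[0.026,0.0392,0],[0.026,0.0392,0],[0.026,0.0392,0],[0.026,0.0392,0],[0.026,0.0392,0],[0.026,0.0392,0]], turn=[-6,-6,-6,-6,0,0,0,0], hand=0)

```text
time: 2.7
tool_pos: [0.4282, -0.2703, 0.2315]
tool_rot: [0.0, 1.0, -0.03, 0.0]
contact_force: [-0.4, 0.3, 0.0]
gripper_width: 0.004
grasp_force: 0.0
```

>>> play_rows(linear=[[0.026,0.0392,0],[0.026,0.0392,0],[0.026,0.0392,0],[0.026,0.0392,-0.02],[0.026,0.0392,-0.02],[0.026,0.0392,-0.02],[0,0,-0.02],[0,0,0]], turn=[0,0,0,0,0,0,0,0])

```text
time: 3.7
tool_pos: [0.5819, -0.0362, 0.1489]
tool_rot: [-0.0, 1.0, -0.03, -0.002]
contact_force: [0.9, -0.1, 0.4]
gripper_width: -0.002
grasp_force: 0.0
```

```bash
cat >> h.py <<'E'
def wproj(p,s):
    c=camera_info('wrist');K=np.array(c['camera_matrix']);M=np.array(c['mount'])
    Rt=R.from_quat(s['tool_rot'],scalar_first=True).as_matrix()
    q=M[:3,:3].T@(Rt.T@(np.array(p)-s['tool_pos'])-M[:3,3])
    th=np.arctan2(np.hypot(q[0],q[1]),q[2]); r=K[0,0]*th; n=np.hypot(q[0],q[1])
    return np.array([K[0,2]+r*q[0]/n,K[1,2]+r*q[1]/n])
def iso(x,y,z,ax=(.537,-.003),yaw=-.055):
    c,s=np.cos(yaw),np.sin(yaw); return [ax[0]+c*x-s*y,ax[1]+s*x+c*y,.06+z]
E
python3 - <<'E'
from h import *
s=state(); im=grab_frame('wrist').copy()
for p in [iso(0,0,.05),iso(.068,.007,.05),iso(.068,-.007,.05),iso(.035,-.045,.016),iso(.084,-.045,.04)]:
    u=wproj(p,s); print(u); cv2.circle(im,tuple(int(v) for v in u),3,(0,255,255),1)
im=cv2.resize(im,(800,600)); cv2.imwrite('pics/w1.png',im[:,:,::-1])
E
```

```text
[264.66604813 343.55789661]
[243.53506134 227.18966837]
[270.69427824 226.9921027 ]
[341.91897181 265.75384366]
[345.38525838 192.05266718]
```

View pics/w1.png

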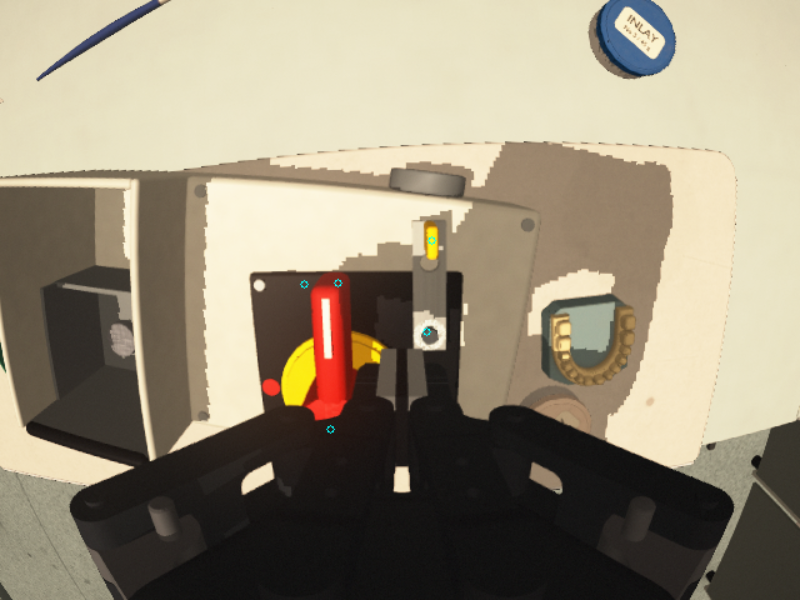

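>>> play_rows(linear=[[0,0,-0.02],[0,0,-0.02],[0,0,-0.018],[0,0,0],[0,0.004,0],[0,0.002,0]], turn=[0,0,0,0,0,0])

```text
time: 4.5
tool_pos: [0.5842, -0.0302, 0.0944]
tool_rot: [0.0, 1.0, -0.03, 0.001]
contact_force: [0.4, -0.2, 0.1]
gripper_width: 0.002
grasp_force: 0.0
```

>>> play_rows(linear=[[0,0,-0.005],[0,0.002,0],[0,0.002,0],[0,0.002,0],[0,0.002,0]], turn=[0,0,0,0,0])

```text
time: 5.12
tool_pos: [0.5839, -0.0229, 0.0885]
tool_rot: [0.001, 1.0, -0.03, 0.001]
contact_force: [2.2, -2.8, -1.2]
gripper_width: -0.001
grasp_force: 1.5
```

```bash
python3 - <<'E'
from h import *
P=lambda t:np.array(iso(.048,-.016,0,(.537,-.005),-.055+np.radians(t)))[:2]
ts=[0]+list(range(8,57,8))+list(range(59,107,3))
print(P(0))
for a,b in zip(ts,ts[1:]): print(b,b-a,np.round(P(b)-P(a),4),np.round(P(b),4))
E
```

```text
[ 0.58404786 -0.02361448]
8 8 [0.0021 0.0067] [ 0.5862 -0.0169]
16 8 [0.0012 0.007 ] [ 0.5874 -0.0099]
24 8 [0.0002 0.0071] [ 0.5876 -0.0029]
32 8 [-0.0008  0.007 ] [0.5868 0.0041]
40 8 [-0.0018  0.0068] [0.585 0.011]
48 8 [-0.0027  0.0065] [0.5823 0.0175]
56 8 [-0.0036  0.0061] [0.5787 0.0236]
59 3 [-0.0016  0.0021] [0.5772 0.0257]
62 3 [-0.0017  0.0021] [0.5755 0.0278]
65 3 [-0.0018  0.002 ] [0.5738 0.0298]
68 3 [-0.0019  0.0019] [0.5719 0.0316]
71 3 [-0.002   0.0018] [0.5699 0.0334]
74 3 [-0.0021  0.0017] [0.5679 0.0351]
77 3 [-0.0021  0.0016] [0.5657 0.0367]
80 3 [-0.0022  0.0014] [0.5635 0.0381]
83 3 [-0.0023  0.0013] [0.5612 0.0394]
86 3 [-0.0024  0.0012] [0.5589 0.0406]
89 3 [-0.0024  0.0011] [0.5564 0.0417]
92 3 [-0.0025  0.001 ] [0.554  0.0427]
95 3 [-0.0025  0.0008] [0.5514 0.0435]
98 3 [-0.0026  0.0007] [0.5489 0.0442]
101 3 [-0.0026  0.0006] [0.5463 0.0447]
104 3 [-0.0026  0.0004] [0.5437 0.0452]
```

>>> play_rows(linear=[[0.0021,0.0067,0],[0.0012,0.007,0],[0.0002,0.0071,0],[-0.0008,0.007,0],[-0.0018,0.0068,0],[-0.0027,0.0065,0],[0,0,0]], turn=[8,8,8,8,8,8,0])

```text
time: 6.0
tool_pos: [0.5831, 0.019, 0.0889]
tool_rot: [0.001, 0.925, 0.38, 0.002]
contact_force: [4.1, -1.0, -2.5]
gripper_width: 0.0
grasp_force: 2.1
```

>>> play_rows(linear=[[-0.0036,0.0061,0],[-0.0016,0.0021,0],[-0.0017,0.0021,0],[-0.0018,0.002,0]], turn=[8,3,3,3])

```text
time: 6.5
tool_pos: [0.5755, 0.031, 0.0891]
tool_rot: [0.002, 0.859, 0.512, 0.003]
contact_force: [8.1, -0.2, -3.8]
gripper_width: 0.001
grasp_force: 3.5
```

>>> play_rows(linear=[[-0.0019,0.0019,0],[-0.002,0.0018,0]], turn=[3,3])

```text
time: 6.75
tool_pos: [0.5707, 0.0354, 0.0891]
tool_rot: [0.001, 0.831, 0.557, 0.002]
contact_force: [4.9, 0.9, -0.8]
gripper_width: -0.002
grasp_force: 2.0
```

>>> play_rows(linear=[[-0.0021,0.0017,0]], turn=[3])

```text
time: 6.88
tool_pos: [0.5682, 0.0372, 0.0891]
tool_rot: [0.0, 0.816, 0.578, 0.002]
contact_force: [3.7, 1.1, -0.6]
gripper_width: -0.001
grasp_force: 1.9
```

>>> play_rows(linear=[[-0.0021,0.0016,0]], turn=[3])

```text
time: 7.0
tool_pos: [0.5664, 0.0387, 0.0892]
tool_rot: [0.001, 0.8, 0.599, 0.002]
contact_force: [4.9, 1.5, -2.1]
gripper_width: -0.002
grasp_force: 2.4
```

>>> play_rows(linear=[[-0.0022,0.0014,0]], turn=[3])

```text
time: 7.12
tool_pos: [0.5643, 0.0402, 0.0891]
tool_rot: [0.001, 0.785, 0.62, 0.002]
contact_force: [4.6, 1.6, -1.9]
gripper_width: -0.003
grasp_force: 2.4
```

>>> play_rows(linear=[[-0.0023,0.0013,0]], turn=[3])

```text
time: 7.25
tool_pos: [0.5623, 0.0414, 0.0892]
tool_rot: [0.001, 0.768, 0.64, 0.003]
contact_force: [8.0, 1.0, -3.3]
gripper_width: 0.0
grasp_force: 3.8
```

>>> play_rows(linear=[[-0.0016,0.0008,0]], turn=[2])

```text
time: 7.38
tool_pos: [0.5615, 0.0421, 0.0893]
tool_rot: [0.002, 0.757, 0.654, 0.003]
contact_force: [10.7, 0.3, -5.0]
gripper_width: 0.0
grasp_force: 5.1
```

```bash
python3 - <<'E'
from h import *
s=state(); print(s['contact_force'])
im=grab_frame('wrist').copy()
for t in (1.2,1.38,1.5,1.6,1.76):
    p=iso(.066*np.cos(t),.066*np.sin(t),.05,(.537,-.005)); u=wproj(p,s); print(t,u); cv2.circle(im,tuple(int(v) for v in u),3,(0,255,255),1)
cv2.imwrite('pics/w2.png',im[:,:,::-1])
E
```

```text
[10.65876412  0.30079073 -5.01540181]
1.2 [324.96280145 286.2489506 ]
1.38 [291.77453411 280.34553108]
1.5 [269.39907547 279.3758545 ]
1.6 [251.14191197 280.40129968]
1.76 [223.55507283 285.37371999]
```

View pics/w2.png

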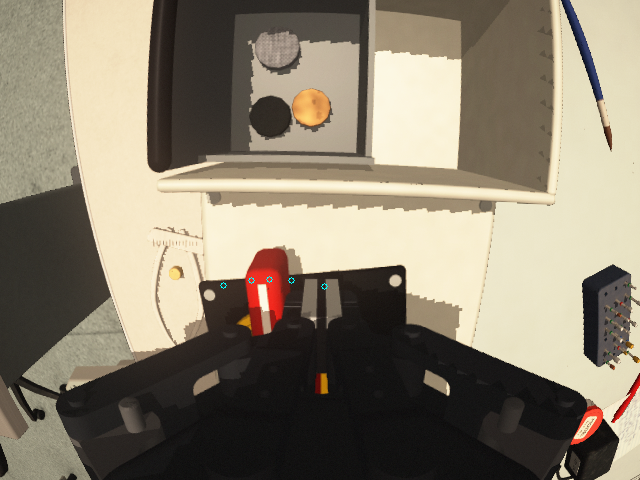

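>>> play_rows(linear=[[-0.0016,0.0007,0]], turn=[2])

```text
time: 7.55
tool_pos: [0.5607, 0.0427, 0.0894]
tool_rot: [0.003, 0.745, 0.666, 0.004]
contact_force: [13.3, 1.1, -7.1]
gripper_width: -0.0
grasp_force: 6.6
```

>>> play_rows(linear=[[-0.0013,0.0005,0]], turn=[1.5])

```text
time: 7.68
tool_pos: [0.5601, 0.0432, 0.0894]
tool_rot: [0.004, 0.737, 0.676, 0.005]
contact_force: [15.4, 0.9, -9.7]
gripper_width: -0.001
grasp_force: 7.7
```

>>> play_rows(linear=[[-0.001,0.0003,0]], turn=[1])

```text
time: 7.8
tool_pos: [0.5597, 0.0435, 0.0895]
tool_rot: [0.004, 0.731, 0.682, 0.005]
contact_force: [17.3, -0.0, -10.5]
gripper_width: 0.002
grasp_force: 8.5
```

>>> play_rows(linear=[[0.002,-0.0005,0],[0.002,-0.0006,0],[0,0,0]], turn=[-1.5,-1.5,0])

```text
time: 8.18
tool_pos: [0.5616, 0.0425, 0.0892]
tool_rot: [0.002, 0.749, 0.663, 0.003]
contact_force: [8.0, 1.2, -4.0]
gripper_width: -0.001
grasp_force: 4.2
```

>>> play_rows(linear=[[0.002,-0.0005,0],[0.002,-0.0006,0],[0,0,0]], turn=[-1.5,-1.5,0])

```text
time: 8.55
tool_pos: [0.5639, 0.0411, 0.089]
tool_rot: [0.0, 0.766, 0.643, 0.001]
contact_force: [3.8, 1.6, 0.7]
gripper_width: -0.0
grasp_force: 2.2
```

>>> play_rows(linear=[[0.002,-0.0008,0],[0.002,-0.0008,0],[0,0,0]], turn=[-2,-2,0])

```text
time: 8.93
tool_pos: [0.5673, 0.0389, 0.0886]
tool_rot: [0.0, 0.788, 0.616, 0.0]
contact_force: [4.1, -0.1, 2.4]
gripper_width: 0.001
grasp_force: 1.7
```

```bash
python3 - <<'E'
from h import *
s=state(); print(s['contact_force'],s['ft_torque'],s['tool_pos'])
im=grab_frame('wrist').copy()
cv2.imwrite('pics/w3.png',cv2.resize(im[180:380,160:480,::-1],(800,500)))
for t in (1.2,1.38,1.5,1.6,1.76):
    print(t,(wproj(iso(.066*np.cos(t),.066*np.sin(t),.05,(.537,-.005)),s)-[160,180])*2.5)
E
```

```text
[ 4.11894053 -0.11350775  2.40449556] [-0.05707056 -0.48326966 -0.02029445] [0.5672542  0.038934   0.08863494]
1.2 [355.7233557  256.37461292]
1.38 [271.57951426 248.48361426]
1.5 [216.69068629 250.74966004]
1.6 [172.96433371 257.11185826]
1.76 [108.720463   275.13505187]
```

View pics/w3.png

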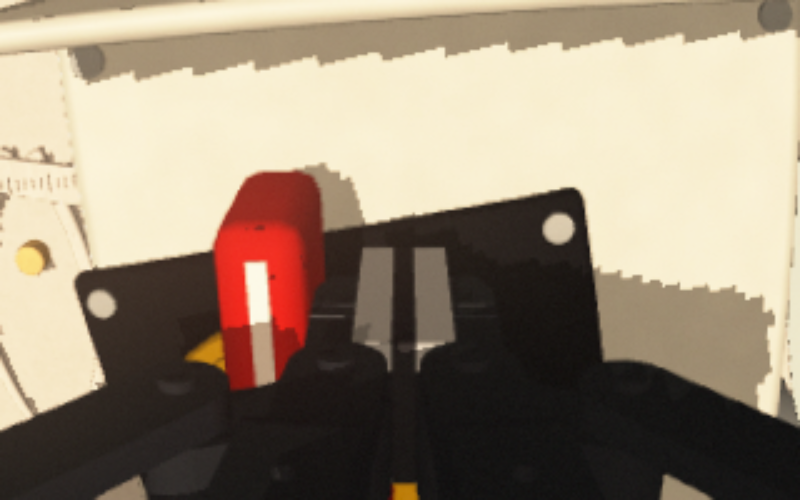

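>>> play_rows(linear=[[0.001,0.004,0],[0.001,0.004,0],[-0.0024,0.0006,0],[-0.0024,0.0005,0],[-0.0024,0.0004,0],[-0.0024,0.0003,0]], turn=[0,0,2.5,2.5,2.5,2.5])

```text
time: 9.72
tool_pos: [0.5611, 0.0514, 0.0882]
tool_rot: [0.0, 0.731, 0.683, 0.004]
contact_force: [13.2, 6.6, -5.5]
gripper_width: -0.001
grasp_force: 6.2
```

>>> play_rows(linear=[[-0.002,0.0002,0]], turn=[2])

```text
time: 9.85
tool_pos: [0.5601, 0.0519, 0.0884]
tool_rot: [0.001, 0.719, 0.695, 0.005]
contact_force: [17.4, 7.9, -8.4]
gripper_width: -0.001
grasp_force: 7.8
```

```bash
cat >> h.py <<'E'
def wray(uv,s,z):
    c=camera_info('wrist');K=np.array(c['camera_matrix']);M=np.array(c['mount'])
    Rt=R.from_quat(s['tool_rot'],scalar_first=True).as_matrix()
    d=np.array([uv[0]-K[0,2],uv[1]-K[1,2]]);r=np.hypot(*d);th=r/K[0,0]
    v=Rt@M[:3,:3]@np.r_[np.sin(th)*d/r,np.cos(th)]; o=s['tool_pos']+Rt@M[:3,3]
    return o+v*(z-o[2])/v[2]
def lever(im,s):
    h=cv2.cvtColor(im,cv2.COLOR_RGB2HSV); 
    red=((h[...,0]<8)|(h[...,0]>172))&(h[...,1]>140)&(h[...,2]>60); red[:,:180]=0;red[:,400:]=0;red[:200]=0;red[345:]=0
    n,l,st,_=cv2.connectedComponentsWithStats(red.astype(np.uint8)); k=1+np.argmax(st[1:,4])
    x,y,w,hh,_=st[k]; hull=cv2.convexHull(np.argwhere(l==k)[:,::-1].astype(np.int32)); m=np.zeros(red.shape,np.uint8); cv2.fillConvexPoly(m,hull,1)
    m=cv2.erode(m,np.ones((3,3)))>0
    wh=m&(h[...,1]<60)&(h[...,2]>90)
    ys,xs=np.nonzero(wh); pts=np.array([wray((a,b),s,.11)[:2] for a,b in zip(xs,ys)])
    c=pts.mean(0); u=np.linalg.svd(pts-c)[2][0]; u*=np.sign(u[1])
    return len(xs),c,np.arctan2(u[1],u[0])
E
python3 - <<'E'
from h import *
s=state(); im=grab_frame('wrist'); cv2.imwrite('pics/w4.png',im[:,:,::-1]); 
n,c,a=lever(im,s); d=c-np.array([.537,-.005]); print('now',n,c,a+.055,np.arctan2(d[1],d[0])+.055)
s=dict(tool_pos=np.array([0.56725,.038934,.0886]),tool_rot=np.array([0,.788,.616,0])); 
im=cv2.imread('pics/w3.png')
for p in [(256,262),(264,385)]: print(wray((160+p[0]/2.5,180+p[1]/2.5),s,.11))
E
```

```text
now 56 [0.53999945 0.05733533] 2.0743939302867243 1.5777154895276295
[0.55001288 0.05771597 0.11      ]
[0.54518908 0.03828443 0.11      ]
```

>>> play_rows(linear=[[0.003,-0.0004,0],[0.004,-0.001,0],[0.004,-0.001,0],[0.004,-0.001,0],[0,0,0]], turn=[-3,-4,-4,-4,0])

```text
time: 10.52
tool_pos: [0.571, 0.0465, 0.0872]
tool_rot: [-0.001, 0.803, 0.596, -0.001]
contact_force: [-0.4, 0.1, -0.0]
gripper_width: 0.001
grasp_force: 0.0
```

```bash
python3 - <<'E'
from h import *
s=state(); im=grab_frame('wrist'); cv2.imwrite('pics/w5.png',cv2.resize(im[180:380,160:480,::-1],(800,500)));print(s['contact_force'])
n,c,a=lever(im,s); d=c-np.array([.537,-.005]); print('now',n,c,a+.055,np.arctan2(d[1],d[0])+.055)
E
```

```text
[-0.37304128  0.05311215 -0.03204332]h.py:34: RuntimeWarning: Mean of empty slice.
  c=pts.mean(0); u=np.linalg.svd(pts-c)[2][0]; u*=np.sign(u[1])
  ret = ret.dtype.type(ret / rcount)
Traceback (most recent call last):
  File "h.py", line 34, in lever
    c=pts.mean(0); u=np.linalg.svd(pts-c)[2][0]; u*=np.sign(u[1])
                     ~~~~~~~~~~~~~^^^^^^^
numpy.linalg.LinAlgError: 1-dimensional array given. Array must be at least two-dimensional
```

View pics/w5.png

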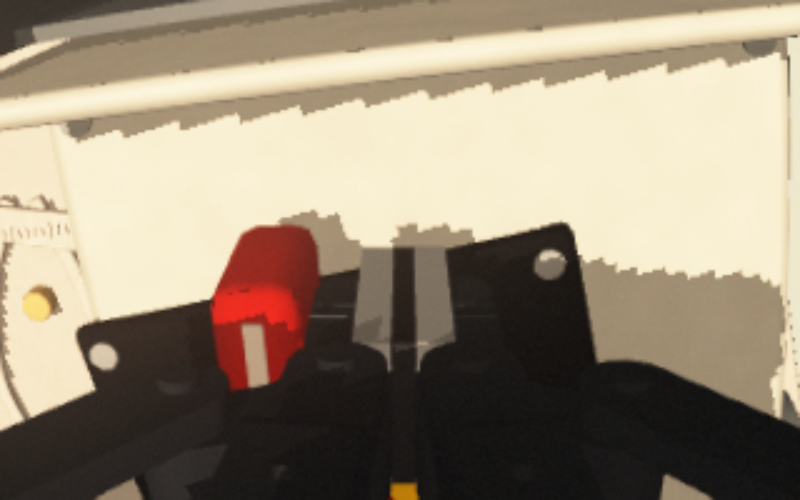

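>>> play_rows(linear=[[0.007,-0.002,0],[0.007,-0.002,0],[0.007,-0.002,0],[0,0,0]], turn=[0,0,0,0])

```text
time: 11.08
tool_pos: [0.5939, 0.0396, 0.0884]
tool_rot: [0.0, 0.804, 0.595, 0.0]
contact_force: [0.6, -1.1, 0.1]
gripper_width: 0.005
grasp_force: 0.0
```

```bash
python3 - <<'E'
from h import *
s=state(); im=grab_frame('wrist'); cv2.imwrite('pics/w6.png',im[100:400,140:540,::-1]);print(s['contact_force'])
s0=dict(tool_pos=np.array([0.571,.0465,.0872]),tool_rot=np.array([0,.803,.596,0])); 
for p in [(253,325),(258,385)]: print(wray((160+p[0]/2.5,180+p[1]/2.5),s0,.11))
im=grab_frame('top'); h=cv2.cvtColor(im,cv2.COLOR_RGB2HSV); m=((h[...,0]<8)|(h[...,0]>172))&(h[...,1]>140)&(h[...,2]>50); m[:230]=0;m[300:]=0;m[:,:330]=0;m[:,420:]=0
ys,xs=np.nonzero(m); print(len(xs),xs.min(),xs.max(),ys.min(),ys.max()); i=xs.argmin(); print(atz('top',(xs.min(),ys[xs<xs.min()+3].mean()),.11))
r=trace('top','handle'); print(r[0]['p'] if r else r, r[0]['location'] if r else 0)
E
```

```text
[ 0.55140031 -1.11856353  0.09940269]
[0.55167832 0.05725785 0.11      ]
[0.54888946 0.04767445 0.11      ]
2469 330 411 230 299
[0.53570383 0.0836568  0.11      ]
0.53 [371.1, 264.8]
```

View pics/w6.png

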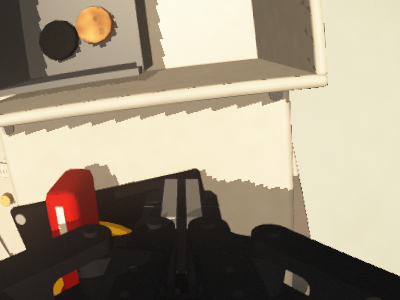

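>>> play_rows(linear=[[0.005,0,0.03],[0.005,0,0.025],[0.0026,-0.019,0],[0.0026,-0.019,0],[0.0026,-0.019,0],[0.0026,-0.019,0],[0,-0.019,0],[0,-0.019,0]], turn=[-9.5,-9.5,-9.5,-9.6,-9.6,-9.6,-9.6,-9.6])

```text
time: 12.22
tool_pos: [0.6134, -0.0747, 0.1432]
tool_rot: [-0.0, 0.999, -0.033, -0.0]
contact_force: [0.2, -0.1, -0.1]
gripper_width: -0.0
grasp_force: 0.0
```

>>> play_rows(linear=[[0,0,-0.02],[0,0,0]], turn=[0,0])

```text
time: 12.48
tool_pos: [0.6115, -0.0731, 0.1199]
tool_rot: [-0.001, 1.0, -0.029, -0.003]
contact_force: [0.6, 0.4, -0.7]
gripper_width: 0.007
grasp_force: 0.0
```

```bash
python3 - <<'E'
from h import *
s=state(); print(s['tool_pos'],s['tool_rot'])
P=lambda t:np.array(iso(.049*np.cos(t)+.011*np.sin(t),.049*np.sin(t)-.011*np.cos(t),0,iso(.035,-.045,0)[:2]))[:2]
ts=np.radians(list(range(0,97,8)))
print('pre',iso(.082,-.067,.024),P(0))
for a,b in zip(ts,ts[1:]): print(round(np.degrees(b)),np.round(P(b)-P(a),4),np.round(P(b),4))
im=grab_frame('wrist').copy()
for p in [iso(.084,-.045,.04),iso(.035,-.045,.016)]:
    u=wproj(p,s); print(u); cv2.circle(im,tuple(int(v) for v in u),2,(0,255,255),1)
cv2.imwrite('pics/w7.png',im[120:420,120:520,::-1])
E
```

```text
[ 0.61150406 -0.07312432  0.11986224] [-8.22606738e-04  9.99580151e-01 -2.88251447e-02 -2.82080420e-03]
pre [np.float64(0.6151928638346695), np.float64(-0.07440641459513865), 0.08399999999999999] [ 0.61779453 -0.06353299]
8 [0.0014 0.0069] [ 0.6192 -0.0567]
16 [0.0005 0.007 ] [ 0.6197 -0.0497]
24 [-0.0005  0.007 ] [ 0.6192 -0.0427]
32 [-0.0015  0.0068] [ 0.6177 -0.0358]
40 [-0.0024  0.0066] [ 0.6153 -0.0293]
48 [-0.0033  0.0062] [ 0.612  -0.0231]
56 [-0.0041  0.0057] [ 0.6078 -0.0174]
64 [-0.0049  0.005 ] [ 0.6029 -0.0124]
72 [-0.0055  0.0043] [ 0.5974 -0.0081]
80 [-0.0061  0.0035] [ 0.5913 -0.0046]
88 [-0.0065  0.0026] [ 0.5848 -0.002 ]
96 [-0.0068  0.0017] [ 5.78e-01 -4.00e-04]
[272.81109135 269.19257615]
[282.18106342 334.26890121]
```

View pics/w7.png

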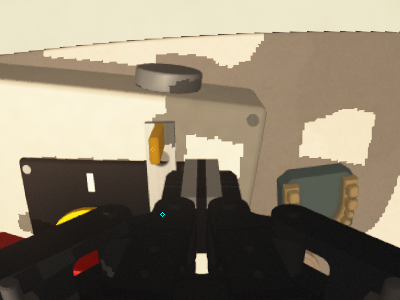

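>>> play_rows(linear=[[0.003,0,-0.018],[0.004,-0.001,-0.018],[0,0,0],[0,0.005,0],[0,0.005,0]], turn=[0,0,0,0,0])

```text
time: 13.15
tool_pos: [0.6212, -0.0652, 0.088]
tool_rot: [0.0, 1.0, -0.03, 0.001]
contact_force: [1.6, -1.9, -0.9]
gripper_width: 0.001
grasp_force: 0.8
```

>>> play_rows(linear=[[0.0014,0.0069,0],[0.0005,0.007,0],[-0.0005,0.007,0],[-0.0015,0.0068,0],[-0.0024,0.0066,0]], turn=[8,8,8,8,8])

```text
time: 13.78
tool_pos: [0.6194, -0.0307, 0.0887]
tool_rot: [0.001, 0.949, 0.316, 0.002]
contact_force: [2.2, -0.8, 0.0]
gripper_width: -0.002
grasp_force: 0.8
```

>>> play_rows(linear=[[-0.0033,0.0062,0],[-0.0041,0.0057,0],[-0.0049,0.005,0],[-0.0055,0.0043,0],[-0.0061,0.0035,0]], turn=[8,8,8,8,8])

```text
time: 14.4
tool_pos: [0.5957, -0.0055, 0.0891]
tool_rot: [0.001, 0.784, 0.621, 0.002]
contact_force: [2.0, 1.3, 2.3]
gripper_width: 0.003
grasp_force: 1.0
```

>>> play_rows(linear=[[-0.0033,0.0013,0],[-0.0032,0.0013,0]], turn=[4,4])

```text
time: 14.65
tool_pos: [0.589, -0.0029, 0.0889]
tool_rot: [0.001, 0.739, 0.674, 0.002]
contact_force: [2.0, 1.4, 0.9]
gripper_width: -0.0
grasp_force: 0.8
```

>>> play_rows(linear=[[-0.002,0.0005,0]], turn=[2])

```text
time: 14.78
tool_pos: [0.587, -0.0025, 0.0888]
tool_rot: [0.001, 0.728, 0.686, 0.002]
contact_force: [3.6, 1.9, 1.5]
gripper_width: 0.001
grasp_force: 2.4
```

>>> play_rows(linear=[[-0.002,0.0003,0]], turn=[0])

```text
time: 14.9
tool_pos: [0.5865, -0.0025, 0.0891]
tool_rot: [0.003, 0.728, 0.685, 0.003]
contact_force: [9.4, 1.2, -1.3]
gripper_width: 0.001
grasp_force: 4.1
```

>>> play_rows(linear=[[-0.002,0.0003,0]], turn=[0])

```text
time: 15.02
tool_pos: [0.586, -0.0025, 0.0894]
tool_rot: [0.004, 0.728, 0.685, 0.004]
contact_force: [13.0, -0.5, -3.4]
gripper_width: 0.001
grasp_force: 5.7
```

>>> play_rows(linear=[[0.01,0,0],[0.012,0,0],[0,0,0.04],[0,0,0.045],[0,0,0],[0,0,0]], turn=[0,0,0,0,0,0])

```text
time: 15.78
tool_pos: [0.6036, -0.0025, 0.1717]
tool_rot: [-0.0, 0.728, 0.685, -0.0]
contact_force: [-0.6, -0.1, -0.5]
gripper_width: 0.003
grasp_force: 0.0
```

>>> play_rows(linear=[[-0.008,0.037,0],[-0.015,0.037,0],[-0.015,0.037,0],[-0.015,0.036,0],[0,0,0],[0,0,0]], turn=[-3,-3,0,0,0,0])

```text
time: 16.52
tool_pos: [0.5502, 0.1441, 0.1708]
tool_rot: [-0.0, 0.763, 0.647, -0.001]
contact_force: [0.7, -0.8, 0.1]
gripper_width: -0.002
grasp_force: 0.0
```

```bash
python3 - <<'E'
from h import *
s=state(); print(s['tool_pos'],s['tool_rot'])
t=grab_frame('top'); im=grab_frame('wrist')
a=cv2.resize(t[200:300,290:440],(600,400),interpolation=cv2.INTER_CUBIC)
w=im.copy()
for q in [(.526,.149,.105),(.520,.150,.105)]:
    u=wproj(q,s); print(u); cv2.circle(w,tuple(int(v) for v in u),3,(0,255,255),1)
w=cv2.resize(w,(560,420)); 
c=np.zeros((590,800,3),np.uint8); c[:420,:560]=w; b=cv2.resize(a,(240,160)); c[425:585,:240]=b; cv2.imwrite('pics/w8.png',c[:,:,::-1]); cv2.imwrite('pics/top2.png',t[:,:,::-1])
for n in('top',):
  for k in('handle','hasp_tab','hasp','bin_lip'):
    r=trace(n,k); 
    if r: print(k,r[0]['p'],r[0]['location'],atz(n,r[0]['location'],.1))
print('exp tab',iso(.035,.004,.04))
E
```

```text
[0.55019444 0.14411303 0.17078367] [-4.99986053e-04  7.62870801e-01  6.46549679e-01 -1.18474758e-03]
[279.99454084 248.72270547]
[269.74340899 248.67594724]
handle 0.64 [368.7, 265.0] [0.53533374 0.00915349 0.1       ]
hasp_tab 0.55 [382.1, 248.3] [ 0.56714267 -0.01757042  0.1       ]
hasp 0.62 [384.5, 247.5] [ 0.56861683 -0.02224588  0.1       ]
bin_lip 0.6 [309.0, 273.0] [0.52190894 0.12387808 0.1       ]
exp tab [np.float64(0.5721669649434242), np.float64(-0.0009300781009969773), 0.1]
```

View pics/w8.png

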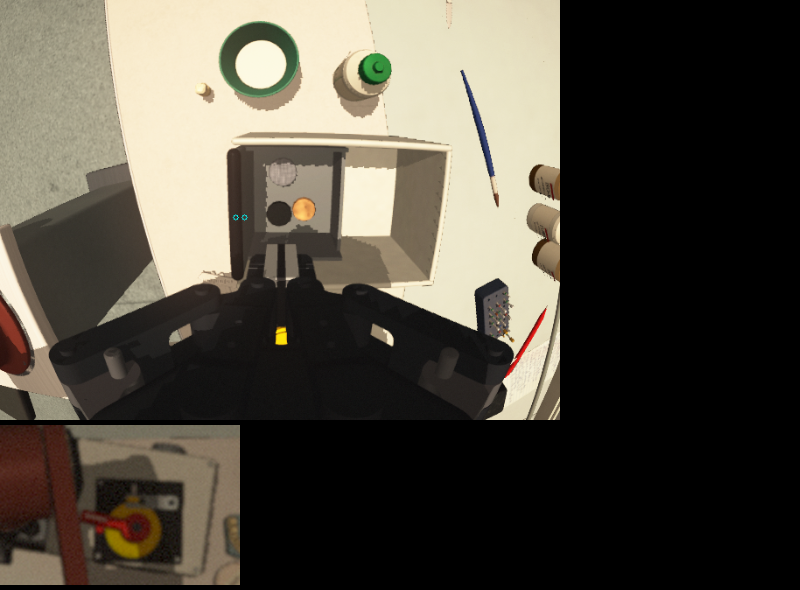

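>>> play_rows(linear=[[0,0,-0.03],[0,0,-0.03],[0,0,-0.03],[0,0,0],[-0.006,0.001,0],[-0.006,0.001,0],[-0.004,0.0007,0]], turn=[0,0,0,0,0,0,0])

```text
time: 17.7
tool_pos: [0.5359, 0.1474, 0.0842]
tool_rot: [0.001, 0.763, 0.647, 0.002]
contact_force: [2.6, -1.8, 1.1]
gripper_width: -0.003
grasp_force: 1.3
```

>>> play_rows(linear=[[-0.005,0.0009,0],[-0.005,0.0009,0],[-0.005,0.0009,0],[-0.005,0.0009,0]], turn=[0,0,0,0])

```text
time: 18.2
tool_pos: [0.5142, 0.1509, 0.0818]
tool_rot: [-0.0, 0.763, 0.647, -0.0]
contact_force: [3.3, -0.5, -0.8]
gripper_width: 0.003
grasp_force: 1.3
```

>>> play_rows(linear=[[-0.005,0.0009,0],[-0.005,0.0009,0],[-0.004,0.0007,0]], turn=[0,0,0])

```text
time: 18.58
tool_pos: [0.5003, 0.1533, 0.0822]
tool_rot: [-0.0, 0.763, 0.647, -0.0]
contact_force: [2.8, 0.0, 0.6]
gripper_width: 0.003
grasp_force: 1.2
```

>>> play_rows(linear=[[-0.005,0.0009,0],[-0.005,0.0009,0]], turn=[0,0])

```text
time: 18.82
tool_pos: [0.4905, 0.1552, 0.0824]
tool_rot: [0.0, 0.763, 0.646, 0.0]
contact_force: [3.0, 0.2, 0.4]
gripper_width: 0.003
grasp_force: 1.1
```

>>> play_rows(linear=[[-0.003,0.0005,0],[-0.002,0.0003,0]], turn=[0,0])

```text
time: 19.08
tool_pos: [0.4855, 0.156, 0.0823]
tool_rot: [-0.0, 0.763, 0.647, -0.0]
contact_force: [1.9, -0.0, -0.8]
gripper_width: -0.005
grasp_force: 1.0
```

>>> play_rows(linear=[[-0.002,0.0003,0]], turn=[0])

```text
time: 19.2
tool_pos: [0.4837, 0.1563, 0.0824]
tool_rot: [0.0, 0.763, 0.647, 0.0]
contact_force: [3.4, -1.0, 0.3]
gripper_width: 0.001
grasp_force: 1.8
```

>>> play_rows(linear=[[-0.002,0.0003,0]], turn=[0])

```text
time: 19.32
tool_pos: [0.4833, 0.1564, 0.0829]
tool_rot: [0.002, 0.763, 0.647, 0.002]
contact_force: [8.7, -2.0, -1.2]
gripper_width: -0.002
grasp_force: 3.6
```

>>> play_rows(linear=[[-0.002,0.0003,0]], turn=[0])

```text
time: 19.45
tool_pos: [0.4829, 0.1565, 0.0836]
tool_rot: [0.003, 0.763, 0.646, 0.003]
contact_force: [13.1, -2.1, -2.5]
gripper_width: -0.002
grasp_force: 5.3
```

>>> play_rows(linear=[[0.008,-0.0014,0],[0.01,-0.0016,0],[0,0,0.04],[0,0,0.05],[0,0,0.05],[-0.03,0,0.04],[-0.05,-0.03,0],[-0.05,-0.03,0]], turn=[0,0,0,0,0,0,0,0])

```text
time: 20.45
tool_pos: [0.3665, 0.0934, 0.2628]
tool_rot: [-0.0, 0.762, 0.647, -0.0]
contact_force: [-0.3, -0.2, 0.4]
gripper_width: -0.003
grasp_force: 0.0
```

>>> play_rows(linear=[[0,-0.05,0],[0,-0.05,0],[0,-0.05,0],[0,-0.05,0],[0,-0.05,0],[0,-0.05,0],[0,0,0]], turn=[0,0,0,0,0,0,0])

```text
time: 21.32
tool_pos: [0.367, -0.2085, 0.2616]
tool_rot: [-0.001, 0.765, 0.645, -0.0]
contact_force: [0.5, 0.5, -0.7]
gripper_width: 0.002
grasp_force: 0.0
```

```bash
python3 - <<'E'
from h import *
print(state()['tool_pos'],state()['contact_force'])
t=grab_frame('top')[170:350,230:490]; s=grab_frame('scene')[130:355,190:490]
c=np.zeros((585,800,3),np.uint8); c[:277,:400]=cv2.resize(t,(400,277),interpolation=cv2.INTER_CUBIC); c[280:580,:400]=cv2.resize(s,(400,300),interpolation=cv2.INTER_CUBIC)
c[:277,400:]=cv2.resize(t[40:130,80:210],(400,277),interpolation=cv2.INTER_CUBIC)
cv2.imwrite('pics/end.png',c[:,:,::-1])
E
```

```text
[ 0.36704907 -0.20847424  0.26156721] [ 0.45395605  0.47544238 -0.720425  ]
```

View pics/end.png

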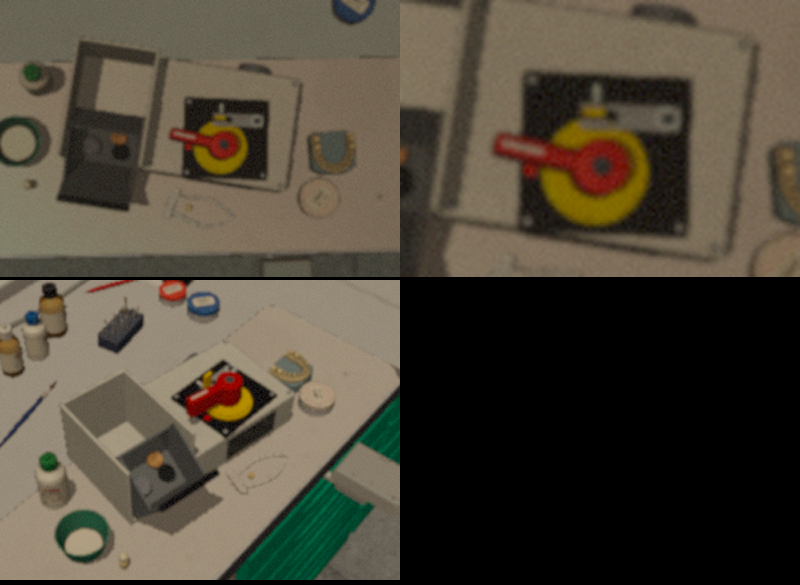

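```bash
python3 -c "
from plant import *
print(job_done())"
```

```text
the job is handed in; nothing more can be done
None
```

The job is handed in with the handle at OFF and let go, the hasp out to its stop across the handle's path, and the bin tipped fully open. The other things on the bench look unmoved in the last picture. I was slow to recognise the click and pressed the handle about 17–19 N onto its rubbery stop, twice, so "without forcing it" may be judged strictly.

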